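# Set the aperture and hold the photometer cover shut for a reading

### The job

Ready the bench photometer for a quick blank reading: turn its black aperture dial until the white line on it points at the red calibration pointer, and turn the winged quarter-turn fastener on the sprung teal cover until its slot lines up with the two white marks on the cover, so that its crossbar can drop through the frame. Then press the cover fully down onto its frame with the fingers, without locking the fastener, and finish while still holding it pressed there, for it springs up if let go. Leave the other things on the bench and on the instrument where they are.

Things in the scene. Friction and masses are not known exactly. Their poses are not given: they have to be found in the camera images.
- dial_grip (a point): point on the aperture dial's vertical axis, 26 mm above the instrument's deck (deck 95 mm above the bench). The dial is a round black ribbed knob, 37 mm across, from 5 to 36 mm above the deck, on a flat metal skirt 51 mm across whose top is 5 mm above the deck. x axis: the direction of the white line on the knob; z up, the turning axis
- aperture_dial (a joint): angle of the dial (rad), grows counter-clockwise seen from above; 0 when the white line points straight to the instrument's front (-x). Slight friction (0.03 N m), stays where it is left; stops at -1.0 and 1.5
- red_pointer (a point): the small red pointer on the flat black ring round the dial, 30 mm from the dial's axis, 3 mm above the deck. x axis: from the dial's axis outward through the pointer, the direction in which the dial's white line shall point; z up
- calibration_ring (a joint): angle of the red pointer about the dial's axis, measured as aperture_dial is (the white line meets the pointer when both are equal). The ring is clamped and cannot be turned by hand
- fastener_grip (a point): point on the fastener's axis, 22 mm above the cover's top face. Steel wing 34 mm long, 10 mm thick, 4 to 31 mm above the face, dark screwdriver slot along its top; round boss 27 mm across, 4 mm high below it. x axis along wing and slot, y across its thickness, z the turning axis, normal to the cover. Carried by the cover, 136 mm from the hinge line, mid-width, 28 mm behind its front edge
- fastener (a joint): angle of the fastener (rad), grows counter-clockwise from above; 0 when the slot lines up with the two white marks on the cover (wing parallel to the hinge line). Turns from -0.35 to 1.7 while the cover is up, friction 0.03 N m. Under the cover a 28 mm crossbar parallel to the wing passes the slotted frame only within about 0.2 rad of 0; otherwise it stops the cover at about 0.07 rad
- cover_press (a point): a point on the top face of the cover where it can be pressed with the shut fingers: beside the fastener, 48 mm from its axis toward the instrument's left (+y) side, 28 mm behind the front edge. The flat teal cover is 160 mm (front to back) by 144 mm by 4 mm. x axis: from front to hinge along the face; z axis: normal to the face
- cover_hinge (a point): middle of the cover's hinge line at its rear edge; y axis along the hinge line, level; turns with the cover
- cover (a joint): angle of the cover (rad): 0 fully down on its frame (top face then level, 103 mm above the bench), 0.105 sprung up (front edge 17 mm higher). Hinge springs push it up: at the fastener about 4 N when up and 7 N when fully down
- photometer: the bench photometer: white and dark housing fixed to the bench, 200 mm (x, front to back) by 270 mm (y) by 95 mm, cover on the left part (+y), dial on the right part (-y) of its deck. Origin under its centre on the bench; its front faces -x
- bench_timer: bystander: small white timer, 62 x 66 x 20 mm, lying on the deck behind the dial (100 mm behind it); origin under its centre
- beaker: bystander: empty beaker, 54 mm across, 70 mm high, on the bench to the left; origin under its centre
- tin: bystander: small grey steel tin, 49 x 69 x 20 mm, on the bench to the left; origin under its centre
- dish: bystander: shallow round dish with small fittings, 59 mm across, 13 mm high, on the bench to the right; origin under its centre
- tape: bystander: roll of yellow tape lying flat, 67 mm across, 18 mm high, on the bench to the right; origin under its centre
- red_screwdriver: bystander: red-handled screwdriver, 174 mm long, 24 mm thick, lying near the front edge to the right; origin under its centre

How it is judged:
On the way:
1. the dial's white line points at the red pointer and the fastener's slot is in line with the white marks (angle between the x axis of dial_grip and the x axis of red_pointer, either way round below 0.12 rad and value of joint fastener between -0.2 and 0.2 rad), for 0.2 s.
At the end, for the whole second after the job is handed in: the dial's line is within 0.12 rad of the red pointer, the fastener within 0.2 rad of its line-up marks (not locked), the cover within 0.012 rad of fully down (1.9 mm at its front edge) and the fingers press on the cover or its fastener with more than 3 N, all held through the last second (all of step 1 and value of joint cover below 0.012 rad and contact force between the fingers and cover above 3 N); the arm keeps its last pose, push and grip.
It fails at once if a bystander is moved by more than 25 mm (distance of any of bench_timer, beaker, tin, dish, tape, red_screwdriver from where it was at the start of the episode above 0.025 m).
It also fails if it takes over 51 s, if anything falls off the work surface, if the arm or the gripper's body presses on something with over 40 N, if the wrist force passes 120 N, or if a joint passes its speed limit or range.

### The arm

A 6-joint arm with a two-finger parallel gripper is mounted at the origin on a cart in front of the work surface, level with it; the furniture and walls round the work are solid. World frame = base frame: x ahead of the robot, y to its left, z up, the work surface at z = 0. Lengths are in m, angles in rad, forces in N, time in s.
With the tool pointing down it reaches from about 0.275 to 0.825 m from the base axis. Payload 5.2 kg.
Tool frame: the origin (TCP) lies midway between the tips of the shut fingers; the grasp point (between the pads) lies 19 mm behind it; z points along the fingers, y is the line along which they close (so a half turn about z gives the same grasp; the last joint's range is limited). The gripper opens to 93 mm and grips with 3 to 60 N. Pads are 15 mm wide; open, the fingers measure 128 mm over their backs; the gripper's body (75 mm by 188 mm) begins 65 mm behind the grasp point.
Start: joints at [1.124, 0.259, 1.535, -0, 1.348, -0.203], TCP at [0.133, 0.534, 0.194] pointing down, gripper open.
Joint ranges: [-3.14, 3.14], [-0.91, 2.08], [0.19, 2.58], [-1.22, 4.36], [0.22, 2.71], [-3.12, 3.12]. Speed limits (rad/s): [2.57, 2.57, 3.14, 3.14, 3.14, 3.14].

### API

Orientations are given as a rotation vector (axis times angle).
In Python, from cell import r, viewer gives the robot as it stands.
- The arm moves only by the tool apply_moves, never from a script. Its argument "rows" is a list that holds one entry, the list of rows, each a list of 7 numbers: the shift along the tool's x, y, z in units of 25 mm (1.0 is 25 mm), then the turn, a rotation vector about the tool's x, y, z in units of 6 degrees (1.0 is 6 degrees), then the closure, from 0 (fully open) to 1 (shut). A call has 1 to 8 rows; each row shifts and turns the commanded pose from where the row before left it, along the tool's axes as they then stand; what a row does not reach is not made up. A row lasts 1/12 s, in which the tool goes at most 41.7 mm and 7.16 degrees, less where a joint would pass 70% of its speed; a pose out of reach is approached as far as the arm can. A call is refused whole if a number of a shift passes 1 or a number of a turn 1, either way. A call with a gripper value outside its range is refused whole. The fingers move at their own pace and stop on an object; "force" is the grip in N (left out, the last holds). Time passes only in rows, so rows that do not move let the fingers close. It gives the time, the measured TCP pose, the force, the opening and the grip force at its end, in the units of the state.
- r.sense(): the state, without advancing time (a new reading comes with each control period).
- viewer.capture(name): name is "scene" or "side" or "wrist"; returns a dict with "color" (480x640x3 uint8, red, green, blue), "fx", "fy", "cx", "cy" (pixels), "R" (3x3) and "t" (3): a world point X has camera coordinates R X + t; the wrist camera has in their place "hand_eye" (4x4, takes a point from camera to tool coordinates, whose origin is the TCP and whose axes are the flange's). Camera axes: x right, y down, z forward; pixel columns grow to the right and rows downward; lengths in m; the calibration is good to about 2 mm. The wrist camera is an equidistant fisheye: a pixel r from the principal point sees the ray r / f radians off the axis. A picture is of the moment at which its call begins: read the wrist's pose just before it. There is no depth.
- r.finish_job(): hands the job in; it is judged then, once.
The state is a dict: "t": time; "qpos": joint angles; "joint_velocities": joint speeds; "effort": joint torques, N m; "eef_pos": TCP position; "tcp_rot": TCP orientation; "wrist_force": force on the tool from outside, world axes, zero at the start; "wrist_torque": the same for the moment, N m; "opening": opening from 0.0 (shut) to 1.0 (fully open); "grip_force": force on a finger pad.
Only numpy, scipy, OpenCV 4.12 (cv2) and the standard library are available. Lean on these libraries where they do the work, as an engineer would, in place of code of your own. Each camera call takes 0.05 s, during which the arm holds its last target. There are 200 camera calls.

## Working session

There is one attempt and no reset: what is moved stays moved. The work goes in short steps, Python scripts to look and compute and a tool call to move; the robot and the scene stay as the last step left them, time stands still between calls to the robot, and variables do not carry over. Pictures are saved under pics/ and viewed, at most 10 in all, crops included, and the job is handed in when it is done.

Besides the shell and the picture viewer there is one more tool, called after "Request:" as name([rows], argument=value, ...), one row to a line, values as JSON. apply_moves: Moves the arm, as the interface text tells. Its arguments: {"type":"object","properties":{"rows":{"type":"array"},"force":{"type":"number"}},"required":["rows"]}

```bash
mkdir -p pics; ls
cat > h.py <<'E'
import numpy as np, cv2
from scipy.spatial.transform import Rotation as Ro
from cell import r, viewer
def cap(n,f):
    s=r.sense(); c=viewer.capture(n); cv2.imwrite(f'pics/{f}.png',c['color'][:,:,::-1]); 
    import pickle; pickle.dump((s,c),open(f'pics/{f}.pkl','wb')); return s,c
E
python3 - <<'E'
from h import *
s,c=cap('scene','scene0'); cap('side','side0'); cap('wrist','wrist0')
print({k:np.round(v,3) for k,v in r.sense().items()})
a=cv2.imread('pics/scene0.png');
for n in('scene0','side0','wrist0'):
    import pickle; s,c=pickle.load(open(f'pics/{n}.pkl','rb')); print(n,{k:np.round(v,3).tolist() for k,v in c.items() if k!='color'})
E
```

```text
pics
{'t': np.float64(0.15), 'qpos': array([ 1.124,  0.259,  1.536,  0.   ,  1.348, -0.203]), 'joint_velocities': array([-0.   , -0.003, -0.003, -0.001,  0.   , -0.001]), 'effort': array([ 1.0000e-03, -4.3765e+01, -2.8423e+01,  7.2000e-02,  3.8000e-02,
       -0.0000e+00]), 'eef_pos': array([0.133, 0.533, 0.194]), 'tcp_rot': array([-3.820e-01, -3.118e+00,  2.000e-03]), 'wrist_force': array([0.717, 0.326, 0.023]), 'wrist_torque': array([ 0.074, -0.057,  0.067]), 'grip_force': np.float64(0.0), 'opening': np.float64(0.999)}
scene0 {'fx': 471.133, 'fy': 471.133, 'cx': 318.476, 'cy': 241.932, 'R': [[0.906, -0.424, -0.018], [-0.225, -0.446, -0.866], [0.359, 0.788, -0.499]], 't': [-0.476, 0.166, 1.157]}
side0 {'fx': 513.822, 'fy': 513.822, 'cx': 319.861, 'cy': 251.462, 'R': [[-1.0, -0.002, -0.011], [0.009, 0.367, -0.93], [0.005, -0.93, -0.367]], 't': [0.499, 0.127, 1.11]}
wrist0 {'fx': 371.648, 'fy': 371.648, 'cx': 323.035, 'cy': 237.292, 'hand_eye': [[0.001, -0.962, -0.272, 0.075], [1.0, 0.001, 0.001, 0.0], [-0.001, -0.272, 0.962, -0.191], [0.0, 0.0, 0.0, 1.0]]}
```

View pics/scene0.png

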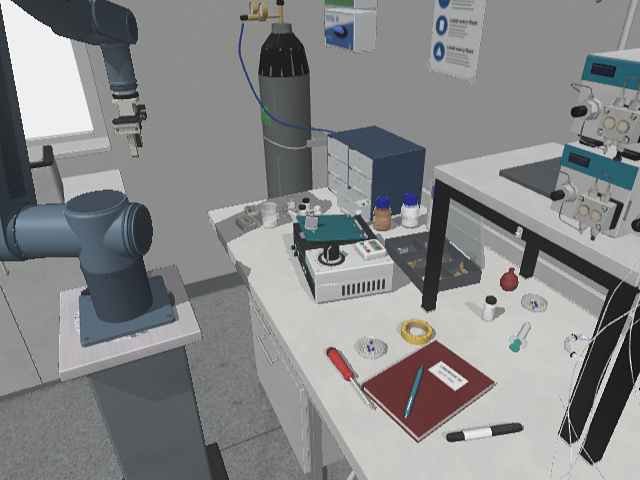

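View pics/side0.png

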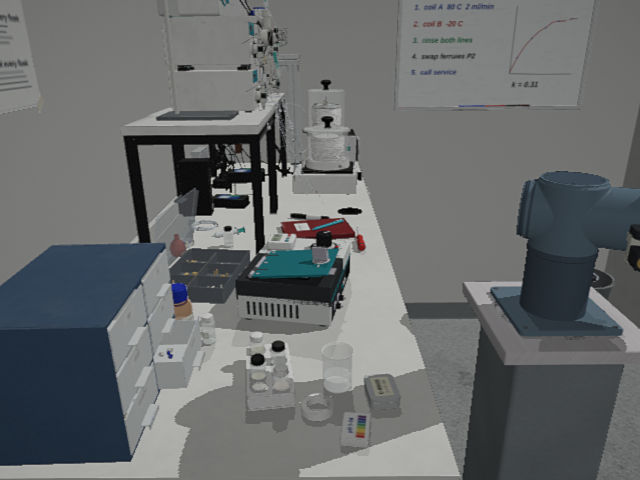

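The scene view shows the photometer with its teal cover near (335,230), the fastener at (311,223) and the dial at (330,256). In the side view the fastener is at (320,255) and the dial at (323,240). I'll triangulate roughly, then look from the wrist camera.

```bash
cat >> h.py <<'E'
import pickle
def load(f): return pickle.load(open(f'pics/{f}.pkl','rb'))
def ray(f,u,v):
    s,c=load(f)
    if 'hand_eye' in c:
        d=np.array([u-c['cx'],v-c['cy']]); n=np.hypot(*d); th=n/c['fx']
        dc=np.array([*(d/n*np.sin(th)),np.cos(th)]) if n>0 else np.array([0,0,1.])
        T=np.array(c['hand_eye']); Rt=Ro.from_rotvec(s['tcp_rot']).as_matrix()
        return s['eef_pos']+Rt@T[:3,3], Rt@T[:3,:3]@dc
    R=np.array(c['R']);t=np.array(c['t']); d=R.T@np.array([(u-c['cx'])/c['fx'],(v-c['cy'])/c['fy'],1]); return -R.T@t,d/np.linalg.norm(d)
def tri(*obs):
    A=np.zeros((3,3));b=np.zeros(3);L=[]
    for o in obs:
        p,d=ray(*o);P=np.eye(3)-np.outer(d,d);A+=P;b+=P@p;L.append((p,P))
    x=np.linalg.solve(A,b); return x,[round(float(np.linalg.norm(P@(x-p)))*1e3,1) for p,P in L]
def atz(f,u,v,z): p,d=ray(f,u,v); return p+d*(z-p[2])/d[2]
def proj(f,X):
    s,c=load(f); X=np.asarray(X,float)
    if 'hand_eye' in c:
        T=np.array(c['hand_eye']); Rt=Ro.from_rotvec(s['tcp_rot']).as_matrix()
        q=T[:3,:3].T@(Rt.T@(X-s['eef_pos'])-T[:3,3]); n=np.hypot(q[0],q[1]); th=np.arctan2(n,q[2])
        return np.array([c['cx'],c['cy']])+c['fx']*th*q[:2]/n
    q=np.array(c['R'])@X+c['t']; return np.array([c['cx']+c['fx']*q[0]/q[2],c['cy']+c['fy']*q[1]/q[2]])
def units(dp,drot=None):
    s=r.sense(); Rt=Ro.from_rotvec(s['tcp_rot']).as_matrix(); return Rt.T@np.asarray(dp)/0.025
E
python3 - <<'E'
from h import *
print(tri(('scene0',311,222),('side0',320,254)),tri(('scene0',331,247),('side0',323,236)))
s=r.sense();print(Ro.from_rotvec(s['tcp_rot']).as_matrix().round(3)); 
p,d=ray('wrist0',323,237.3);print(p,d)
E
```

```text
(array([ 0.49780666, -0.01470064,  0.13014634]), [0.9, 0.9]) (array([ 0.4915825 , -0.14617207,  0.12315507]), [1.6, 1.6])
[[-0.97   0.241 -0.001]
 [ 0.241  0.97  -0.001]
 [ 0.    -0.001 -1.   ]]
[0.06015775 0.55206046 0.38421721] [ 0.26316658 -0.0659326  -0.9624948 ]
```

View pics/wrist0.png

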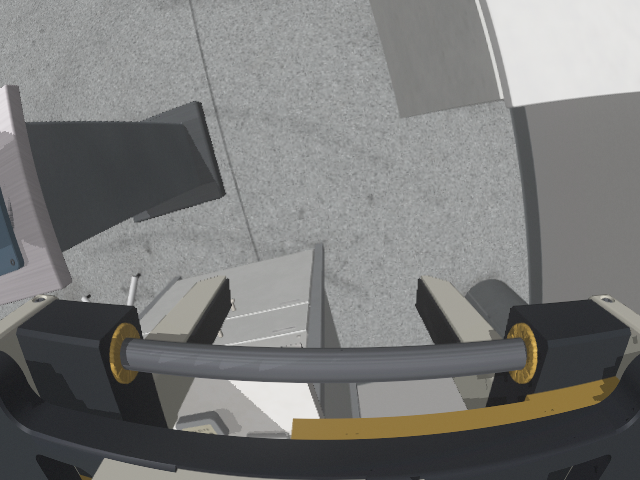

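The wrist view shows only the floor and the bench edge, with the fingers occupying rows above 280. The rough points are the fastener at (0.498,-0.015,0.13) and the dial at (0.49,-0.146,0.12), which are plausible for heights of 0.13 and 0.13. I'll move so the wrist camera hangs above the deck.

Request:
apply_moves([
  [[-0.95, -0.81, -0.4, 0, 0, 0, 0], [-0.95, -0.81, -0.4, 0, 0, 0, 0], [-0.95, -0.81, -0.4, 0, 0, 0, 0], [-0.95, -0.81, -0.4, 0, 0, 0, 0], [-0.95, -0.81, -0.4, 0, 0, 0, 0], [-0.95, -0.81, -0.4, 0, 0, 0, 0], [-0.95, -0.81, -0.4, 0, 0, 0, 0], [-0.95, -0.81, -0.4, 0, 0, 0, 0]],
])

```text
t: 0.82
eef_pos: [0.2783, 0.3292, 0.2746]
tcp_rot: [-0.381, -3.118, 0.0]
wrist_force: [0.4, 0.2, 0.1]
opening: 0.999
grip_force: 0.0
```

Request:
apply_moves([
  [[-0.95, -0.81, -0.1, 0, 0, 0, 0], [-0.95, -0.81, -0.1, 0, 0, 0, 0], [-0.95, -0.81, -0.1, 0, 0, 0, 0], [-0.95, -0.81, -0.1, 0, 0, 0, 0], [-0.95, -0.81, -0.1, 0, 0, 0, 0], [-0.95, -0.81, 0, 0, 0, 0, 0], [-0.95, -0.81, 0, 0, 0, 0, 0], [-0.95, -0.81, 0, 0, 0, 0, 0]],
])

```text
t: 1.48
eef_pos: [0.4238, 0.1262, 0.2867]
tcp_rot: [-0.382, -3.118, -0.0]
wrist_force: [0.4, 0.6, -0.6]
opening: 1.004
grip_force: 0.0
```

Request:
apply_moves([
  [[-0.95, -0.81, 0, 0, 0, 0, 0], [-0.95, -0.81, 0, 0, 0, 0, 0], [-0.95, -0.81, 0, 0, 0, 0, 0], [-0.95, -0.81, 0, 0, 0, 0, 0], [-0.95, -0.81, 0, 0, 0, 0, 0], [-0.95, -0.81, 0, 0, 0, 0, 0], [-0.95, -0.81, 0, 0, 0, 0, 0], [0, 0, 0, 0, 0, 0, 0]],
])

```text
t: 2.15
eef_pos: [0.5527, -0.0547, 0.2852]
tcp_rot: [-0.388, -3.117, 0.003]
wrist_force: [-1.1, 0.6, -0.8]
opening: 0.999
grip_force: 0.0
```

Run:
```python
from h import *
cap('wrist','w1')
s,c=cap('wrist','w1');print(s['t'],s['eef_pos'],s['tcp_rot'],s['joint_velocities'].round(3))
cv2.imwrite('pics/w1c.png',cv2.resize(cv2.imread('pics/w1.png')[0:300,150:550],(800,600)))
```

```text
2.2 [ 0.5511909  -0.05242701  0.2853464 ] [-3.86943000e-01 -3.11569837e+00  1.07957115e-04] [ 0.041 -0.04   0.04   0.019  0.02   0.019]
```

View pics/w1.png

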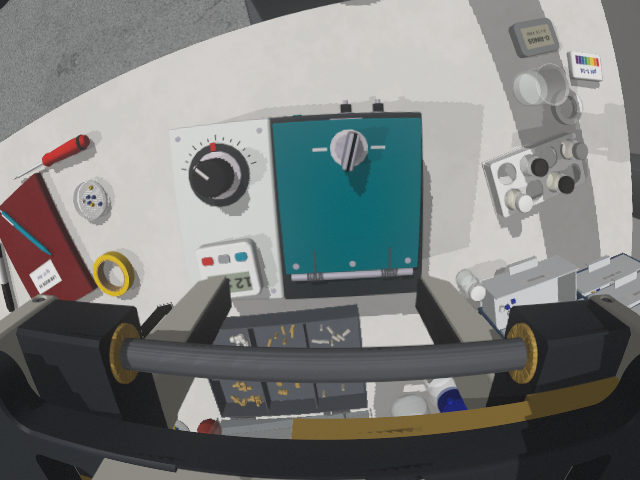

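The wrist view shows the dial near (215,177), the red pointer at (212,148), the white line toward the upper left at about (197,174), the fastener at (349,150) with white marks at (319,149) and (378,147), and the timer behind the dial. I'll take a second place of the wrist camera for heights.

Request:
apply_moves([
  [[-0.2, -0.78, 0.4, 0, 0, 0, 0], [-0.2, -0.78, 0.4, 0, 0, 0, 0], [-0.2, -0.78, 0.4, 0, 0, 0, 0], [-0.2, -0.78, 0.4, 0, 0, 0, 0], [0, 0, 0, 0, 0, 0, 0], [0, 0, 0, 0, 0, 0, 0]],
])

```text
t: 2.75
eef_pos: [0.5501, -0.1298, 0.2463]
tcp_rot: [-0.383, -3.117, -0.002]
wrist_force: [0.4, 0.2, 0.5]
opening: 0.999
grip_force: 0.0
```

Run:
```python
from h import *
s,c=cap('wrist','w2');print(s['t'],s['eef_pos'],s['tcp_rot'],s['joint_velocities'].round(3))
a=cv2.imread('pics/w1.png'); b=cv2.imread('pics/w2.png')
F=proj('w2',[.498,-.015,.13]);D=proj('w2',[.49,-.146,.12]);print(F,D)
z=lambda im,x,y,w=70:cv2.resize(im[y:y+w,x:x+w],(300,300),interpolation=cv2.INTER_CUBIC)
h=[(z(a,180,140),z(a,315,115))]
fx,fy=(F-35).astype(int);dx,dy=(D-35).astype(int);print(dx,dy,fx,fy)
cv2.imwrite('pics/z1.png',np.vstack([np.hstack([z(a,180,140),z(a,315,115)]),np.hstack([z(b,dx,dy),z(b,fx,fy)])]))
```

```text
2.75 [ 0.55011642 -0.12976584  0.2463494 ] [-3.82943487e-01 -3.11656620e+00 -1.73313511e-03] [ 0.023 -0.017 -0.021  0.01   0.009  0.006]
[439.15327726 134.57637984] [286.38493421 159.45797948]
251 124 404 99
```

View pics/z1.png

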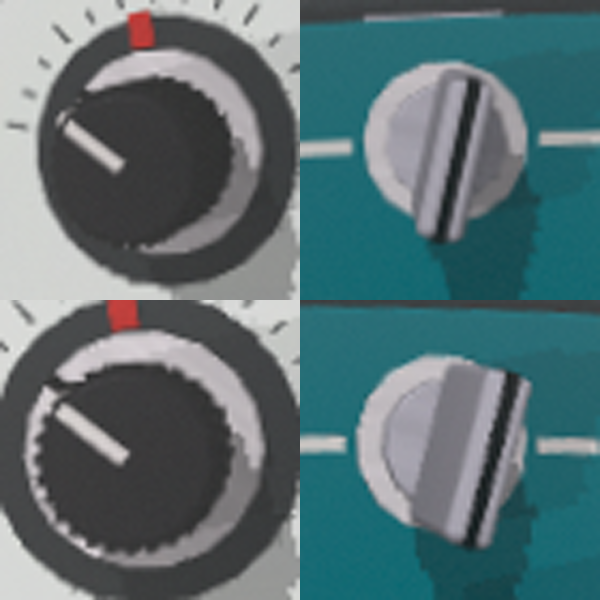

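Run:
```python
from h import *
k=70/300
A=lambda n,ox,oy,u,v:(n,ox+u*k,oy+v*k)
d=lambda n,u,v:A(n,*((180,140) if n=='w1' else (251,124)),u,v)
f=lambda n,u,v:A(n,*((315,115) if n=='w1' else (404,99)),u,v)
P={}
for nm,a,b in [('line_in',d('w1',121,168),d('w2',127,160)),('line_out',d('w1',66,125),d('w2',60,108)),('red',d('w1',141,30),d('w2',123,15)),('knobtop',d('w1',140,162),d('w2',133,158)),
 ('slot_t',f('w1',171,80),f('w2',213,77)),('slot_b',f('w1',140,237),f('w2',170,245)),('markL',f('w1',53,148),f('w2',46,144)),('markR',f('w1',240,138),f('w2',237,145))]:
    P[nm],e=tri(a,b); print(nm,P[nm].round(4),e)
ring=atz('w1',219.4,174.5,.098);print('ring',ring)
ang=lambda v:np.arctan2(v[1],v[0])
li=atz(*d('w2',127,160),.131);lo=atz(*d('w2',60,108),.131); rd=atz(*d('w2',123,15),.098); rd1=atz(*d('w1',141,30),.098)
li1=atz(*d('w1',121,168),.131);lo1=atz(*d('w1',66,125),.131)
print('line',ang(lo-li),ang(lo1-li1),'in',li,li1,'red',rd,rd1,ang(rd-ring),ang(rd1-ring),np.hypot(*(rd-ring)[:2]))
st=[atz(*f(n,u,v),.146) for n,u,v in (('w1',171,80),('w1',140,237),('w2',213,77),('w2',170,245))]
print(st,ang(st[0]-st[1]),ang(st[2]-st[3]))
m=P['markL']-P['markR'];print('marks',ang(m),(P['markL']+P['markR'])/2)
```

```text
line_in [ 0.4898 -0.1497  0.1315] [0.0, 0.0]
line_out [ 0.4768 -0.1598  0.1309] [0.0, 0.0]
red [ 0.4602 -0.1472  0.0951] [0.6, 0.6]
knobtop [ 0.4904 -0.1506  0.1141] [0.1, 0.1]
slot_t [ 0.4845 -0.0062  0.1507] [0.6, 0.6]
slot_b [ 0.5146 -0.0198  0.1457] [0.3, 0.3]
markL [ 0.4929 -0.0327  0.1174] [0.1, 0.1]
markR [0.5008 0.0089 0.1155] [0.1, 0.1]
ring [ 0.48946283 -0.14764961  0.098     ]
line -2.4922304658128485 -2.4943334594939977 in [ 0.48986842 -0.14980505  0.131     ] [ 0.48981047 -0.14990533  0.131     ] red [ 0.46090798 -0.14690996  0.098     ] [ 0.4597274 -0.146361   0.098    ] 3.115695955387958 3.098283979993784 0.028564425255443976
[array([ 0.48395417, -0.00582274,  0.146     ]), array([ 0.51424099, -0.01974591,  0.146     ]), array([ 0.48519751, -0.00454777,  0.146     ]), array([ 0.51483045, -0.01985117,  0.146     ])] 2.7106928840691293 2.664885742901205
marks -1.7583545681294532 [ 0.49688617 -0.01190039  0.1164718 ]
```

Heights agree with the text: knob top 0.131, red pointer about 0.097, cover marks about 0.116, slot about 0.147.
- **Dial:** axis about (0.490,-0.1485). It must turn about -0.69 rad, clockwise from above.
- **Fastener:** axis about (0.499,-0.012). It sits at about 1.3 rad and must turn clockwise to 0.

I'll do the dial first with the fingers partly open.

Request:
apply_moves([
  [[0.54, -0.33, 0.5, 0, 0, 0, 0.4], [0.54, -0.33, 0.5, 0, 0, 0, 0.4], [0.54, -0.33, 0.5, 0, 0, 0, 0.4], [0.54, -0.33, 0.5, 0, 0, 0, 0.4], [0, 0, 0.5, 0, 0, 0, 0.4], [0, 0, 0.3, 0, 0, 0, 0.4], [0, 0, 0, 0, 0, 0, 0.4], [0, 0, 0, 0, 0, 0, 0.4]],
], force=15)

```text
t: 3.47
eef_pos: [0.4912, -0.1487, 0.1774]
tcp_rot: [0.38, 3.118, 0.0]
wrist_force: [0.4, 0.2, -0.0]
opening: 0.599
grip_force: 0.0
```

Run:
```python
from h import *
s=r.sense();print(s['t'],s['eef_pos'],s['tcp_rot'],s['opening'],s['qpos'].round(2))
print(units(np.array([.490,-.1485,.106])-s['eef_pos']))
```

```text
3.4667 [ 0.49117591 -0.14873994  0.17740717] [3.79994581e-01 3.11778106e+00 6.28831899e-05] 0.5989219974904466 [-0.51  0.2   1.65  0.    1.29 -1.84]
[ 5.00492861e-02 -2.35030474e-03  2.85625090e+00]
```

Request:
apply_moves([
  [[0.05, 0, 0.6, 0, 0, 0, 0.4], [0, 0, 0.6, 0, 0, 0, 0.4], [0, 0, 0.6, 0, 0, 0, 0.4], [0, 0, 0.55, 0, 0, 0, 0.4], [0, 0, 0.5, 0, 0, 0, 0.4], [0, 0, 0, 0, 0, 0, 0.4], [0, 0, 0, 0, 0, 0, 0.7], [0, 0, 0, 0, 0, 0, 1]],
], force=15)

```text
t: 4.13
eef_pos: [0.4905, -0.1495, 0.1067]
tcp_rot: [0.381, 3.117, -0.001]
wrist_force: [0.1, -1.2, -0.8]
opening: 0.503
grip_force: 0.0
```

Request:
apply_moves([
  [[0, 0, 0, 0, 0, 0, 1], [0, 0, 0, 0, 0, 0, 1], [0, 0, 0, 0, 0, 0, 1], [0, 0, 0, 0, 0, 0, 1]],
])

```text
t: 4.47
eef_pos: [0.4904, -0.1499, 0.1068]
tcp_rot: [0.382, 3.116, -0.002]
wrist_force: [0.4, 0.4, 5.7]
opening: 0.222
grip_force: 2.9
```

The opening is smaller than a 37 mm knob allows, so I'll look before turning.

Run:
```python
from h import *
s=r.sense();print(s['t'],s['eef_pos'],s['opening'],s['grip_force'],s['wrist_force'])
s,c=cap('wrist','w3');s=r.sense();print(s['t'],s['opening'],s['grip_force'],s['wrist_force'])
cap('scene','s3');cap('side','d3')
a=cv2.imread('pics/w3.png')[100:340,180:500];u,v=proj('s3',[.49,-.15,.13]).astype(int);u2,v2=proj('d3',[.49,-.15,.13]).astype(int)
print(u,v,u2,v2)
z=lambda n,u,v:cv2.resize(cv2.imread(f'pics/{n}.png')[v-35:v+35,u-35:u+35],(300,300),interpolation=cv2.INTER_CUBIC)
cv2.imwrite('pics/z3.png',np.hstack([cv2.resize(a,(480,360)),np.vstack([z('s3',u,v),z('d3',u2,v2)])[:360*0+600]]) if 0 else np.hstack([np.vstack([cv2.resize(a,(480,360)),np.zeros((240,480,3),np.uint8)]),np.vstack([z('s3',u,v),z('d3',u2,v2)])]))
```

```text
4.4667 [ 0.49040535 -0.14990623  0.10684272] 0.22166626909848208 2.910728367187403 [0.35006734 0.44234946 5.67262932]
4.5167 0.17873954845915277 2.8254416875385857 [0.8731797  0.88386196 7.09772747]
330 245 323 232
```

View pics/z3.png

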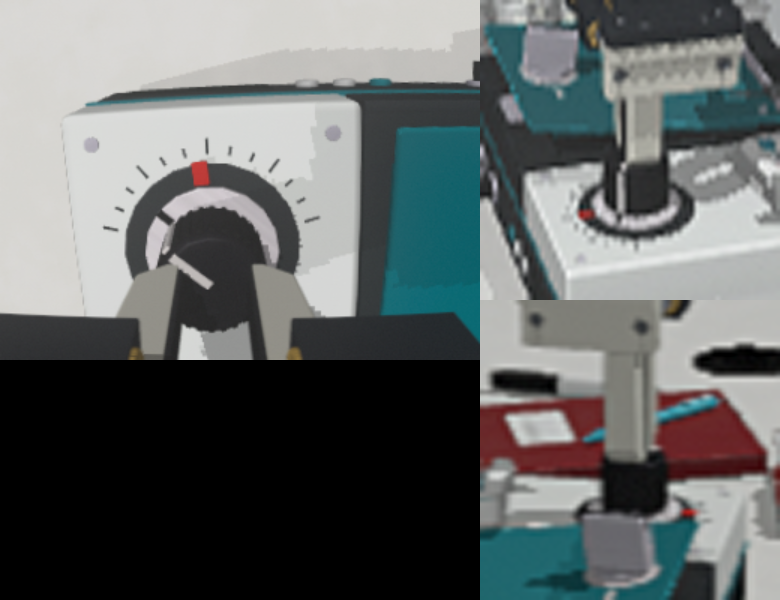

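The fingers straddle the knob with the white line still at its old angle, and the side views show the tips close to the skirt. The upward force suggests the tips touch the skirt, so I'll raise 4 mm and let the grip settle.

Request:
apply_moves([
  [[0, 0, -0.16, 0, 0, 0, 1], [0, 0, 0, 0, 0, 0, 1], [0, 0, 0, 0, 0, 0, 1]],
])

```text
t: 4.87
eef_pos: [0.4895, -0.1493, 0.1098]
tcp_rot: [0.382, 3.118, -0.0]
wrist_force: [-0.1, -0.1, 0.5]
opening: 0.002
grip_force: 0.0
```

Request:
apply_moves([
  [[0, 0, 0, 0, 0, 0, 1], [0, 0, 0, 0, 0, 0, 1], [0, 0, 0, 0, 0, 0, 1]],
])

```text
t: 5.12
eef_pos: [0.4892, -0.1492, 0.1093]
tcp_rot: [-0.382, -3.118, -0.0]
wrist_force: [-0.2, 0.7, 0.1]
opening: 0.004
grip_force: 0.0
```

The fingers are fully shut, so they slipped past the knob. I need to look again.

Run:
```python
from h import *
print(proj('w3',[.4605,-.147,.098]),'seen red 314,215.3;',proj('w3',[.4898,-.1498,.131]),'seen in 320.7,291.3;',proj('w3',[.4768,-.1598,.131]),'seen out', 180+172/1.5,100+257/1.5)
cap('wrist','w4');cap('scene','s4');cap('side','d4')
a=cv2.imread('pics/w4.png')[130:380,180:460]
z=lambda n,u,v:cv2.resize(cv2.imread(f'pics/{n}.png')[v-35:v+35,u-35:u+35],(300,300),interpolation=cv2.INTER_CUBIC)
u,v=proj('s4',[.49,-.15,.13]).astype(int);u2,v2=proj('d4',[.49,-.15,.13]).astype(int)
b=cv2.resize(a,(500,446)); b=np.vstack([b,np.zeros((154,500,3),np.uint8)])
cv2.imwrite('pics/z4.png',np.hstack([b,np.vstack([z('s4',u,v),z('d4',u2,v2)])]))
s=r.sense();print(s['qpos'],s['opening'])
```

```text
[313.77769056 217.69278788] seen red 314,215.3; [321.49572541 291.02599444] seen in 320.7,291.3; [294.73847243 271.54555169] seen out 294.6666666666667 271.33333333333337
[-5.14377062e-01  2.65878959e-01  1.74722636e+00  3.20776124e-06
  1.12881535e+00 -1.84137225e+00] 0.006145518924699438
```

View pics/z4.png

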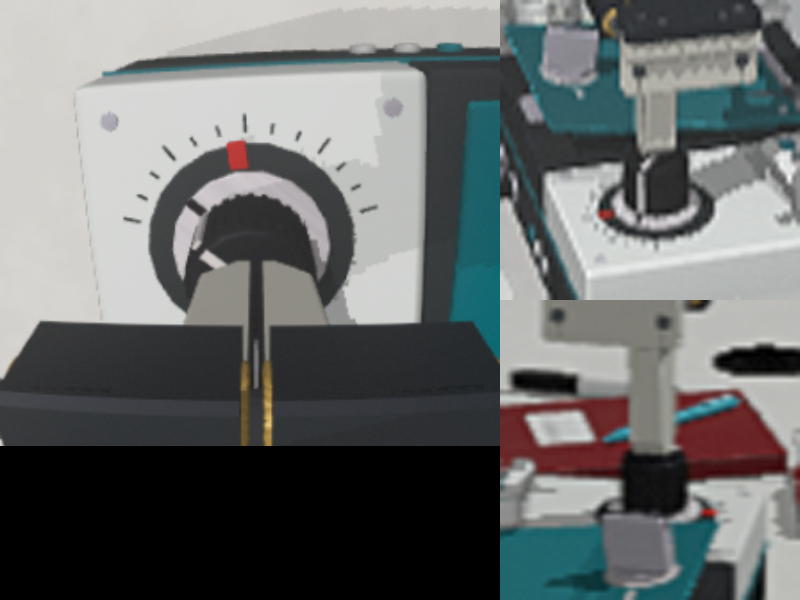

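Run:
```python
from h import *
p=load('w4')[0]['eef_pos'];print(p)
for n in('w4','s4','d4'):
    for z in(.100,.109,.131,.14): print(n,z,proj(n,[p[0],p[1],z]).round(1), proj(n,[p[0]-.0075,p[1],z]).round(1))
print(proj('scene0',[.133,.533,.194]),proj('side0',[.133,.533,.194]))
for n,(u0,v0) in (('s4',proj('s4',[.49,-.15,.13]).astype(int)-35),('d4',proj('d4',[.49,-.15,.13]).astype(int)-35)): print(n,u0,v0)
```

```text
[ 0.48922252 -0.14921458  0.10929323]
w4 0.1 [321.8 268.2] [318.6 256.2]
w4 0.109 [321.7 273.9] [318.4 261.4]
w4 0.131 [321.6 290. ] [317.9 276.4]
w4 0.14 [321.6 297.7] [317.7 283.5]
s4 0.1 [330.2 256.2] [327.5 256.9]
s4 0.109 [330.2 253. ] [327.4 253.8]
s4 0.131 [330.1 245.3] [327.4 246. ]
s4 0.14 [330.1 242.1] [327.3 242.8]
d4 0.1 [323.5 244.5] [326.7 244.4]
d4 0.109 [323.5 240.9] [326.6 240.9]
d4 0.131 [323.4 232.1] [326.6 232.1]
d4 0.14 [323.3 228.5] [326.6 228.4]
[138.33905545 158.67193092] [662.36492378 386.78107803]
s4 295 210
d4 288 197
```

TCP and camera agree, yet the fingers seem to end at the knob's top, about 22 mm above the reported TCP. I'll lift the shut fingers clear and measure the true tip height by differencing against the first side and scene pictures.

Request:
apply_moves([
  [[0, 0, -0.9, 0, 0, 0, 1], [0, 0, -0.9, 0, 0, 0, 1], [0, 0, -0.9, 0, 0, 0, 1], [0, 0, 0, 0, 0, 0, 1], [0, 0, 0, 0, 0, 0, 1]],
])

```text
t: 5.68
eef_pos: [0.4902, -0.1497, 0.1781]
tcp_rot: [0.382, 3.116, -0.002]
wrist_force: [1.1, 0.4, -0.1]
opening: 0.005
grip_force: 0.0
```

Run:
```python
from h import *
s,c=cap('side','d5');cap('scene','s5');cap('wrist','w5');p=s['eef_pos'];print(s['t'],p,s['opening'])
for n,b in(('d5','side0'),('s5','scene0')):
    A=cv2.imread(f'pics/{n}.png').astype(int);B=cv2.imread(f'pics/{b}.png').astype(int)
    m=(abs(A-B).max(2)>25).astype(np.uint8)
    P=proj(n,p);u,v=P.round().astype(int); print(n,'tcp px',P, 'z+.022',proj(n,p+[0,0,.022]))
    for y in range(v-16,v+12): print(y,''.join('#' if q else '.' for q in m[y,u-16:u+17]))
```

```text
5.6833 [ 0.49021776 -0.14973996  0.17806596] 0.004846406353710871
d5 tcp px [322.77641879 212.79624382] z+.022 [322.693017  203.6130467]
197 ...........##########............
198 ...........##########............
199 ...........##########............
200 ...........##########............
201 ...........#########.............
202 ...........#########.............
203 ...........#########.............
204 .................##..............
205 .................................
206 .................................
207 .................................
208 .................................
209 .................................
210 .................................
211 .................................
212 .................................
213 .................................
214 .................................
215 .................................
216 .................................
217 .................................
218 .................................
219 .................................
220 .................................
221 .................................
222 .........
[... 537 characters left out ...]
................
222 .................................
223 .................................
224 .................................
225 .................................
226 .................................
227 .................................
228 .................................
229 .................................
230 .................................
231 .................................
232 .................................
233 .................................
234 .................................
235 .................................
236 .................................
237 .................................
238 .................................
239 .................................
```

Both views agree: the real fingertips sit about 20.5 mm behind the reported TCP. I'll allow for that from here on, so the knob grasp needs a reported z of about 0.086.

Request:
apply_moves([
  [[0, 0, 0, 0, 0, 0, 0.4], [0, 0, 0, 0, 0, 0, 0.4], [0, 0, 0, 0, 0, 0, 0.4], [0, 0, 0, 0, 0, 0, 0.4], [0, 0, 0, 0, 0, 0, 0.4], [0, 0, 0, 0, 0, 0, 0.4], [0, 0, 0, 0, 0, 0, 0.4], [0, 0, 0.5, 0, 0, 0, 0.4]],
])

```text
t: 6.5
eef_pos: [0.4909, -0.1501, 0.1665]
tcp_rot: [0.381, 3.114, -0.003]
wrist_force: [-0.1, -0.5, 0.7]
opening: 0.527
grip_force: 0.0
```

Request:
apply_moves([
  [[0, 0, 0.7, 0, 0, 0, 0.4], [0, 0, 0.7, 0, 0, 0, 0.4], [0, 0, 0.7, 0, 0, 0, 0.4], [0, 0, 0.6, 0, 0, 0, 0.4], [0, 0, 0.48, 0, 0, 0, 0.4], [0, 0, 0, 0, 0, 0, 0.4], [0, 0, 0, 0, 0, 0, 0.4]],
])

```text
t: 7.08
eef_pos: [0.4891, -0.1491, 0.0847]
tcp_rot: [-0.382, -3.117, -0.001]
wrist_force: [-0.3, 0.7, 0.7]
opening: 0.599
grip_force: 0.0
```

Request:
apply_moves([
  [[0, 0, 0, 0, 0, 0, 1], [0, 0, 0, 0, 0, 0, 1], [0, 0, 0, 0, 0, 0, 1], [0, 0, 0, 0, 0, 0, 1], [0, 0, 0, 0, 0, 0, 1], [0, 0, 0, 0, 0, 0, 1]],
], force=15)

```text
t: 7.58
eef_pos: [0.4898, -0.1509, 0.086]
tcp_rot: [0.382, 3.117, -0.004]
wrist_force: [-1.3, -4.6, 3.0]
opening: 0.381
grip_force: 15.0
```

Gripped: 35 mm wide, 15 N. I'll turn it clockwise seen from above, which is positive about the tool's z, by 39.6°.

Request:
apply_moves([
  [[0, 0, 0, 0, 0, 0.82, 1], [0, 0, 0, 0, 0, 0.82, 1], [0, 0, 0, 0, 0, 0.82, 1], [0, 0, 0, 0, 0, 0.82, 1], [0, 0, 0, 0, 0, 0.82, 1], [0, 0, 0, 0, 0, 0.82, 1], [0, 0, 0, 0, 0, 0.83, 1], [0, 0, 0, 0, 0, 0.83, 1]],
])

```text
t: 8.25
eef_pos: [0.4895, -0.1515, 0.086]
tcp_rot: [1.417, 2.801, -0.005]
wrist_force: [-3.2, -6.3, 3.3]
opening: 0.386
grip_force: 15.0
```

Request:
apply_moves([
  [[0, 0, 0, 0, 0, 0, 1], [0, 0, 0, 0, 0, 0, 0.8], [0, 0, 0, 0, 0, 0, 0.4], [0, 0, 0, 0, 0, 0, 0.4], [0, 0, 0, 0, 0, 0, 0.4], [0, 0, 0, 0, 0, 0, 0.4]],
])

```text
t: 8.75
eef_pos: [0.4895, -0.1489, 0.085]
tcp_rot: [-1.413, -2.806, -0.001]
wrist_force: [0.5, -0.5, -0.1]
opening: 0.588
grip_force: 0.0
```

Request:
apply_moves([
  [[0, 0, -0.9, 0, 0, 0, 0.4], [0, 0, -0.9, 0, 0, 0, 0.4], [0, 0, -0.9, 0, 0, 0, 0.4], [0, 0, -0.9, 0, 0, 0, 0.4], [0, 0, -0.9, 0, 0, -0.8, 0.4], [0, 0, -0.9, 0, 0, -0.8, 0.4], [0, 0, 0, 0, 0, -0.8, 0.4], [0, 0, 0, 0, 0, 0, 0.4]],
])

```text
t: 9.42
eef_pos: [0.4903, -0.1494, 0.2216]
tcp_rot: [1.044, 2.96, -0.0]
wrist_force: [-0.1, -0.5, -0.3]
opening: 0.602
grip_force: 0.0
```

Run:
```python
from h import *
s,c=cap('wrist','w6');print(s['t'],s['eef_pos'],s['tcp_rot'],s['joint_velocities'].round(2))
print(Ro.from_rotvec(s['tcp_rot']).as_matrix().round(3))
for X in ([.49,-.149,.131],[.4605,-.147,.098],[.4997,-.0124,.147]): print(proj('w6',X))
```

```text
9.4167 [ 0.49030806 -0.14939574  0.22158099] [ 1.04381712e+00  2.95959906e+00 -4.50650487e-04] [-0.    0.02  0.05  0.   -0.01  0.14]
[[-0.779  0.627  0.003]
 [ 0.627  0.779 -0.001]
 [-0.003  0.001 -1.   ]]
[321.83582978 231.20934494]
[302.06555455 193.86952926]
[473.0769866 135.8353765]
```

```bash
cat > dial.py <<'E'
from h import *
import sys
n=sys.argv[1]; im=cv2.imread(f'pics/{n}.png').astype(int); u,v=proj(n,[.49,-.149,.131])
yy,xx=np.mgrid[:480,:640]
B,G,R=im[...,0],im[...,1],im[...,2]
near=np.hypot(xx-u,yy-v)<60
m=near&(R>130)&(G<90)&(B<90); rd=(xx[m].mean(),yy[m].mean()); red=atz(n,*rd,.098); print('red',rd,m.sum(),red.round(4))
rim=np.array([proj(n,[.49+.0165*np.cos(a),-.149+.0165*np.sin(a),.131]) for a in np.linspace(0,6.28,40)]).astype(np.int32)
k=np.zeros((480,640),np.uint8);cv2.fillConvexPoly(k,rim,1)
m=(k>0)&(im.min(2)>110); nl,lab,st,_=cv2.connectedComponentsWithStats(m.astype(np.uint8)); 
for i in range(1,nl):
    if st[i,4]<12: continue
    q=np.argwhere(lab==i)[:,::-1]; P=np.array([atz(n,*a,.131)[:2] for a in q]); c=P.mean(0); d=np.linalg.svd(P-c)[2][0]
    if d@(c-[.49,-.149])<0: d=-d
    for ax in([.49,-.149],[.4895,-.1478]): 
        a=np.arctan2(*(red[:2]-ax)[::-1]); l=np.arctan2(d[1],d[0]); print(i,st[i,4],'c',c.round(4),'off-axis',np.round((c-ax)@[-d[1],d[0]]*1e3,1),'line',round(l,3),'red',round(a,3),'diff',round((l-a+np.pi)%(2*np.pi)-np.pi,3))
E
python3 dial.py w2; python3 dial.py w6
python3 - <<'E'
from h import *
a=cv2.imread('pics/w6.png'); u,v=(proj('w6',[.49,-.149,.12])).astype(int)
b=cv2.imread('pics/w6.png')[90:180,430:520]
cv2.imwrite('pics/z6.png',np.hstack([cv2.resize(a[v-60:v+40,u-50:u+50],(400,400),interpolation=2),cv2.resize(b,(400,400),interpolation=2)]))
E
```

```text
red (np.float64(279.07142857142856), np.float64(125.83928571428571)) 56 [ 0.4593 -0.1471  0.098 ]
1 79 c [ 0.4829 -0.1553] off-axis 0.6 line -2.484 red 3.079 diff 0.72
1 79 c [ 0.4829 -0.1553] off-axis 1.9 line -2.484 red 3.118 diff 0.682
red (np.float64(301.3731343283582), np.float64(192.67164179104478)) 67 [ 0.4593 -0.1468  0.098 ]
1 93 c [ 0.481  -0.1498] off-axis 1.3 line 3.086 red 3.07 diff 0.016
1 93 c [ 0.481  -0.1498] off-axis 2.4 line 3.086 red 3.108 diff -0.023
```

View pics/z6.png

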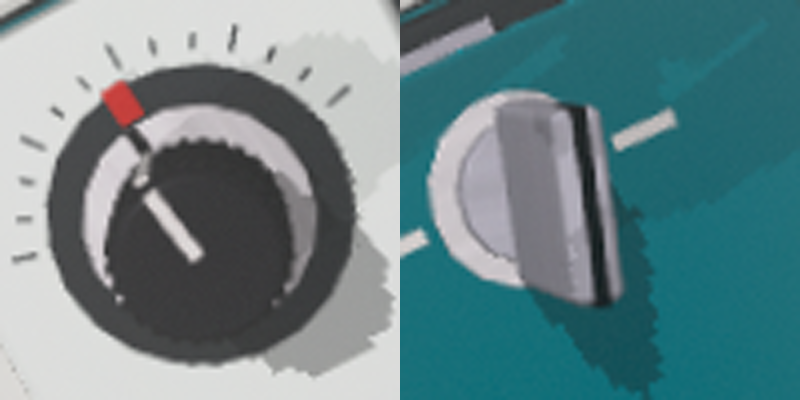

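The dial line points at the red pointer within about 0.03 rad. In the right crop the fastener slot stands nearly perpendicular to the marks. Next is the fastener, with the tool tilted to the cover's normal.

```bash
cat > goal.py <<'E'
from h import *
def goal(yaw,h,lift=0,th=.105,base=(.4969,-.0119,.1165)):
    xi=np.array([np.cos(-.187),np.sin(-.187),0]); n=np.cos(th)*np.array([0,0,1])+np.sin(th)*xi
    z=-n; y=np.array([np.cos(yaw),np.sin(yaw),0]); y-=z*(y@z); y/=np.linalg.norm(y); x=np.cross(y,z)
    Rg=np.c_[x,y,z]; p=np.array(base)+n*(h+lift)+z*.0395
    s=r.sense(); R0=Ro.from_rotvec(s['tcp_rot']).as_matrix()
    rv=Ro.from_matrix(R0.T@Rg).as_rotvec()
    print('t',s['t'],'shift now',(R0.T@(p-s['eef_pos'])/.025).round(2),'shift after',(Rg.T@(p-s['eef_pos'])/.025).round(2),'turn',(rv/np.radians(6)).round(2),'q',s['qpos'].round(2))
E
python3 -c "
from goal import *
goal(1.13,.026,.04)"
```

```text
t 9.4667 shift now [3.14 4.49 3.1 ] shift after [1.64 5.2  3.15] turn [ 0.37  0.94 -2.32] q [-0.51  0.17  1.58  0.    1.39 -1.4 ]
```

Request:
apply_moves([
  [[0.52, 0.75, 0.3, 0, 0, 0, 0.4], [0.52, 0.75, 0.3, 0, 0, 0, 0.4], [0.52, 0.75, 0.3, 0, 0, 0, 0.4], [0.52, 0.75, 0.3, 0, 0, 0, 0.4], [0.53, 0.75, 0.3, 0.12, 0.31, -0.77, 0.4], [0.53, 0.74, 0.3, 0.12, 0.31, -0.77, 0.4], [0, 0, 0, 0.13, 0.32, -0.78, 0.4], [0, 0, 0, 0, 0, 0, 0.4]],
])

```text
t: 10.13
eef_pos: [0.4967, -0.0113, 0.1733]
tcp_rot: [-0.655, -2.96, 0.006]
wrist_force: [-0.6, -0.3, -0.9]
opening: 0.597
grip_force: 0.0
```

```bash
python3 -c "
from goal import *
goal(1.13,.026,0)
s,c=cap('wrist','w7')
for n in ('w7',):
  print(proj(n,[.4845,-.0062,.149]),proj(n,[.5146,-.0198,.146]),proj(n,[.4929,-.0327,.1168]),proj(n,[.5008,.0089,.1168]))
a=cv2.imread('pics/w7.png');u,v=proj('w7',[.4996,-.0124,.13]).astype(int);print(u,v)
cv2.imwrite('pics/z7.png',cv2.resize(a[v-70:v+50,u-80:u+80],(800,600),interpolation=2))
"
```

```text
t 10.1333 shift now [-0.26  0.04  2.8 ] shift after [-0.25  0.04  2.8 ] turn [-0.02 -0.05  0.03] q [-0.24  0.26  1.6  -0.01  1.4  -1.38]
[321.91013896 242.72799615] [322.55662492 293.00354136] [294.16772443 260.43727051] [352.76833545 246.38870482]
323 261
```

View pics/z7.png

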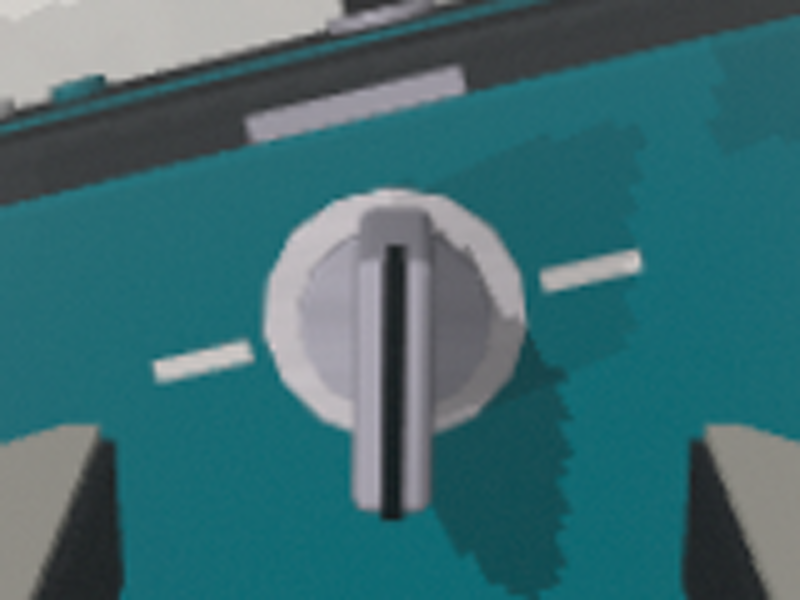

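The wing is centred between the fingers, with the slot near column 394 and the fingers at 115 and 695 in the crop, and parallel to the pads. Now I descend and grip.

Request:
apply_moves([
  [[-0.13, 0.02, 0.5, 0, 0, 0, 0.4], [-0.13, 0.02, 0.5, 0, 0, 0, 0.4], [0, 0, 0.5, 0, 0, 0, 0.4], [0, 0, 0.5, 0, 0, 0, 0.4], [0, 0, 0.5, 0, 0, 0, 0.4], [0, 0, 0.3, 0, 0, 0, 0.4], [0, 0, 0, 0, 0, 0, 0.4], [0, 0, 0, 0, 0, 0, 1]],
], force=12)

```text
t: 10.85
eef_pos: [0.4958, -0.0134, 0.1049]
tcp_rot: [-0.664, -2.962, 0.006]
wrist_force: [0.3, 0.4, -0.9]
opening: 0.567
grip_force: 0.0
```

Request:
apply_moves([
  [[0, 0, 0, 0, 0, 0, 1], [0, 0, 0, 0, 0, 0, 1], [0, 0, 0, 0, 0, 0, 1], [0, 0, 0, 0, 0, 0, 1], [0, 0, 0, 0, 0, 0, 1], [0, 0, 0, 0, 0, 0, 1], [0, 0, 0, 0, 0, 0, 1], [0, 0, 0, 0, 0, 0, 1]],
])

```text
t: 11.52
eef_pos: [0.4958, -0.0139, 0.1051]
tcp_rot: [-0.66, -2.963, 0.008]
wrist_force: [-1.0, -3.1, 1.2]
opening: 0.103
grip_force: 12.0
```

```bash
python3 -c "
from goal import *
goal(1.13,.026,0); goal(1.383-np.pi/2,.026,0);s=r.sense();print(s['opening']*93,s['grip_force'],s['wrist_force'],s['wrist_torque'])
"
```

```text
t 11.5167 shift now [0.04 0.08 0.08] shift after [0.04 0.08 0.08] turn [-0.02 -0.    0.01] q [-0.25  0.32  1.7  -0.01  1.24 -1.38]
t 11.5167 shift now [0.04 0.08 0.08] shift after [ 0.09 -0.02  0.08] turn [-2.000e-02  1.000e-02  1.261e+01] q [-0.25  0.32  1.7  -0.01  1.24 -1.38]
9.551060364020731 11.999853104352951 [-1.03121565 -3.05017993  1.21835129] [-0.71032964  0.29272988  0.11651056]
```

Wing gripped (9.6 mm, 12 N). I'll turn it clockwise by 75.6°.

Request:
apply_moves([
  [[0, 0, 0, 0, 0, 0.79, 1], [0, 0, 0, 0, 0, 0.79, 1], [0, 0, 0, 0, 0, 0.79, 1], [0, 0, 0, 0, 0, 0.79, 1], [0, 0, 0, 0, 0, 0.79, 1], [0, 0, 0, 0, 0, 0.79, 1], [0, 0, 0, 0, 0, 0.79, 1], [0, 0, 0, 0, 0, 0.79, 1]],
])

```text
t: 12.18
eef_pos: [0.4951, -0.0146, 0.1051]
tcp_rot: [-1.595, -2.59, 0.063]
wrist_force: [-4.2, -7.3, 3.4]
opening: 0.105
grip_force: 12.0
```

Request:
apply_moves([
  [[0, 0, 0, 0, 0, 0.79, 1], [0, 0, 0, 0, 0, 0.79, 1], [0, 0, 0, 0, 0, 0.79, 1], [0, 0, 0, 0, 0, 0.79, 1], [0, 0, 0, 0, 0, 0.79, 1], [0, 0, 0, 0, 0, 0.79, 1], [0, 0, 0, 0, 0, 0.79, 1], [0, 0, 0, 0, 0, 0.76, 1]],
])

```text
t: 12.85
eef_pos: [0.494, -0.0147, 0.1051]
tcp_rot: [-2.36, -1.945, 0.111]
wrist_force: [-7.2, -6.6, 5.4]
opening: 0.109
grip_force: 12.0
```

```bash
python3 -c "
from goal import *
goal(1.383-np.pi/2,.026,0);s=r.sense();print(s['opening']*93,s['grip_force'],s['wrist_force'],s['wrist_torque'])
k=lambda u,v:('w7',243+u/5,191+v/5)
L=atz(*k(203,362),.1168);R=atz(*k(591,271),.1168);print(L,R,np.arctan2(*(R-L)[1::-1]))
"
```

```text
t 12.85 shift now [0.13 0.04 0.08] shift after [0.13 0.04 0.08] turn [-0.04  0.04 -0.04] q [-0.25  0.31  1.7  -0.01  1.24 -0.05]
10.167918437499617 12.002548724412918 [-7.19552222 -6.58473959  5.44998838] [-1.28766378  1.47386728  0.16708196]
[ 0.4917462  -0.04050765  0.1168    ] [0.50248452 0.01459973 0.1168    ] 1.3783460843678543
```

Request:
apply_moves([
  [[0, 0, 0, 0, 0, 0, 0.9], [0, 0, 0, 0, 0, 0, 0.7], [0, 0, 0, 0, 0, 0, 0.6], [0, 0, 0, 0, 0, 0, 0.6], [0, 0, 0, 0, 0, 0, 0.6], [0, 0, -0.6, 0, 0, 0, 0.6], [0, 0, -0.8, 0, 0, 0, 0.6], [0, 0, -0.8, 0, 0, 0, 0.6]],
])

```text
t: 13.52
eef_pos: [0.5015, -0.0137, 0.1597]
tcp_rot: [-2.355, -1.95, 0.104]
wrist_force: [-0.1, -0.9, 0.1]
opening: 0.4
grip_force: 0.0
```

Request:
apply_moves([
  [[0, 0, -0.8, 0, 0, 0, 0.6], [0, 0, -0.6, 0, 0, -0.9, 0.6], [0, 0, 0, 0, 0, -0.9, 0.6], [0, 0, 0, 0, 0, -0.9, 0.6], [0, 0, 0, 0, 0, -0.9, 0.6], [0, 0, 0, 0, 0, 0, 1], [0, 0, 0, 0, 0, 0, 1]],
])

```text
t: 14.1
eef_pos: [0.5055, -0.0146, 0.1944]
tcp_rot: [-1.946, -2.347, 0.078]
wrist_force: [-0.4, -0.1, -0.3]
opening: 0.306
grip_force: 0.0
```

```bash
python3 -c "
from goal import *
cap('wrist','w8'); goal(1.383-np.pi/2,.026,0)
a=cv2.imread('pics/w8.png');u,v=proj('w8',[.4996,-.0124,.13]).astype(int);print(u,v)
u0=max(u-80,0);v0=max(v-60,0);print(u0,v0);b=a[v0:v0+120,u0:u0+160];print(b.shape);cv2.imwrite('pics/z8.png',cv2.resize(b,(b.shape[1]*5,b.shape[0]*5),interpolation=2))
"; python3 dial.py w8
```

```text
t 14.15 shift now [ 0.05 -0.01  3.67] shift after [ 0.04 -0.03  3.67] turn [-0.01 -0.    3.57] q [-0.24  0.25  1.55 -0.01  1.45 -0.43]
323 241
243 181
(120, 160, 3)
red (np.float64(nan), np.float64(nan)) 0 [ 0.4974 -0.0177  0.098 ]
1 13 c [ 0.4874 -0.1506] off-axis -0.6 line -2.369 red 1.515 diff 2.399
1 13 c [ 0.4874 -0.1506] off-axis 0.6 line -2.369 red 1.51 diff 2.404dial.py:7: RuntimeWarning: Mean of empty slice.
  m=near&(R>130)&(G<90)&(B<90); rd=(xx[m].mean(),yy[m].mean()); red=atz(n,*rd,.098); print('red',rd,m.sum(),red.round(4))
  ret = ret.dtype.type(ret / rcount)
```

View pics/z8.png

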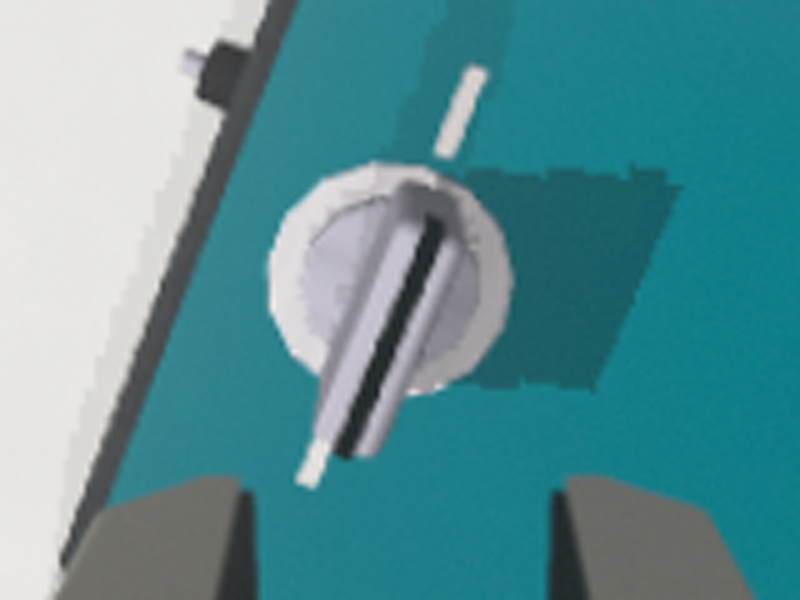

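The slot lies along the marks: slot (432,222)→(345,452), marks (463,110)→(313,463), within about 2° in the image. Now I'll press with the shut fingers at the left of the fastener, tool vertical.

```bash
python3 -c "
from goal import *
goal(.186,.019,.03,th=0,base=(.5059,.0352,.1165)); s=r.sense();print(s['opening'])
k=lambda u,v,z:atz('w8',243+u/5,181+v/5,z)
a=k(432,222,.148)-k(345,452,.148);b=k(463,110,.117)-k(313,463,.117);print(np.arctan2(a[1],a[0]),np.arctan2(b[1],b[0]))
"
```

```text
t 14.15 shift now [1.85 0.66 2.76] shift after [1.96 0.38 2.73] turn [-0.94 -0.37  0.  ] q [-0.24  0.25  1.55 -0.01  1.45 -0.43]
0.2639349942688299
1.4101555547135112 1.3687179627211015
```

The fastener is about 0.04 rad from the marks.

Request:
apply_moves([
  [[0.46, 0.16, 0.3, 0, 0, 0, 1], [0.46, 0.16, 0.3, 0, 0, 0, 1], [0.46, 0.17, 0.3, -0.47, -0.18, 0, 1], [0.46, 0.17, 0.3, -0.47, -0.19, 0, 1], [0, 0, 0.5, 0, 0, 0, 1], [0, 0, 0.5, 0, 0, 0, 1], [0, 0, 0.5, 0, 0, 0, 1], [0, 0, 0, 0, 0, 0, 1]],
])

```text
t: 14.82
eef_pos: [0.5079, 0.0358, 0.1242]
tcp_rot: [-1.999, -2.418, 0.004]
wrist_force: [-1.9, -0.3, -0.4]
opening: 0.003
grip_force: 0.0
```

```bash
python3 -c "
from goal import *
goal(.186,.019,0,th=0,base=(.5059,.0352,.1165)); s=r.sense();print(s['opening'],s['eef_pos'],s['wrist_force'])
"
```

```text
t 14.8167 shift now [-0.01 -0.08  1.13] shift after [-0.01 -0.08  1.13] turn [-0.05 -0.02  0.03] q [-0.15  0.25  1.73  0.    1.17 -0.34]
0.0034201611211021107 [0.50785284 0.03579065 0.12417541] [-1.86253275 -0.25280658 -0.37113632]
```

Request:
apply_moves([
  [[0, -0.08, 0.4, 0, 0, 0, 1], [0, 0, 0.4, 0, 0, 0, 1], [0, 0, 0.2, 0, 0, 0, 1], [0, 0, 0.1, 0, 0, 0, 1], [0, 0, 0.1, 0, 0, 0, 1], [0, 0, 0.1, 0, 0, 0, 1], [0, 0, 0, 0, 0, 0, 1], [0, 0, 0, 0, 0, 0, 1]],
])

```text
t: 15.48
eef_pos: [0.5085, 0.0335, 0.0949]
tcp_rot: [2.002, 2.42, 0.0]
wrist_force: [0.1, -0.5, -0.8]
opening: 0.009
grip_force: 0.0
```

Request:
apply_moves([
  [[0, 0, 0.1, 0, 0, 0, 1], [0, 0, 0.1, 0, 0, 0, 1], [0, 0, 0.1, 0, 0, 0, 1], [0, 0, 0.06, 0, 0, 0, 1], [0, 0, 0, 0, 0, 0, 1], [0, 0, 0, 0, 0, 0, 1]],
])

```text
t: 15.98
eef_pos: [0.5082, 0.0336, 0.086]
tcp_rot: [2.002, 2.421, -0.0]
wrist_force: [-2.1, 0.1, 6.1]
opening: 0.007
grip_force: 2.7
```

Request:
apply_moves([
  [[0, 0, 0.08, 0, 0, 0, 1], [0, 0, 0.08, 0, 0, 0, 1], [0, 0, 0, 0, 0, 0, 1], [0, 0, 0, 0, 0, 0, 1]],
])

```text
t: 16.32
eef_pos: [0.508, 0.0337, 0.082]
tcp_rot: [2.002, 2.421, -0.0]
wrist_force: [-3.3, 0.1, 6.3]
opening: 0.007
grip_force: 3.2
```

Request:
apply_moves([
  [[0, 0, 0.08, 0, 0, 0, 1], [0, 0, 0.08, 0, 0, 0, 1], [0, 0, 0, 0, 0, 0, 1], [0, 0, 0, 0, 0, 0, 1]],
])

```text
t: 16.65
eef_pos: [0.5079, 0.0337, 0.0787]
tcp_rot: [2.002, 2.421, -0.0]
wrist_force: [-4.8, 0.6, 10.8]
opening: 0.004
grip_force: 5.7
```

Request:
apply_moves([
  [[0, 0, 0.1, 0, 0, 0, 1], [0, 0, 0.1, 0, 0, 0, 1], [0, 0, 0, 0, 0, 0, 1], [0, 0, 0, 0, 0, 0, 1], [0, 0, 0, 0, 0, 0, 1], [0, 0, 0, 0, 0, 0, 1]],
])

```text
t: 17.15
eef_pos: [0.5081, 0.0337, 0.0777]
tcp_rot: [2.0, 2.42, 0.001]
wrist_force: [-16.5, 1.3, 43.9]
opening: 0.006
grip_force: 22.0
```

```bash
python3 -c "
from goal import *
s,c=cap('wrist','w9');print(s['t'],s['eef_pos'],s['wrist_force'],s['grip_force'])
cap('side','d9');cap('scene','s9')
R=lambda n:cv2.resize(cv2.imread(n),(400,300))
# cover front edge: side view compare with predicted positions of fastener slot for up/down
for n in('s9','d9','w9'):
    print(n,'marks down',proj(n,[.4921,-.0335,.103]).round(1),'up',proj(n,[.4929,-.0327,.1168]).round(1))
im=cv2.imread('pics/w9.png').astype(int)
# marks: white pixels surrounded by teal
u,v=proj('w9',[.4929,-.0327,.11]).astype(int);print(u,v)
m=(im[v-25:v+26,u-25:u+26].min(2)>150)
for row in m: print(''.join('#' if q else '.' for q in row))
"
```

```text
17.15 [0.50807258 0.03366873 0.07774202] [-16.49352163   1.26261199  43.93020829] 22.007229630835354
s9 marks down [311.9 234.6] up [311.9 229.8]
d9 marks down [322.4 262.2] up [322.  256.5]
w9 marks down [271.5 393.6] up [270.3 408.6]
271 400
...................................................
...................................................
...................................................
...................................................
...................................................
...................................................
...................................................
...................................................
...................................................
...................................................
...................................................
...................................................
...................................................
...................................................
...................................................
...................................................
........................
[... 1095 characters left out ...]
........................
...................................................
...................................................
...................................................
...................................................
...................................................
...................................................
...................................................
...................................................
...................................................
...................................................
...................................................
...................................................
...................................................
```

A hard stop was reached after about 16 mm of travel from contact, so the cover is fully down and well past the 0.07 rad crossbar block. I'll ease the push slightly and hand in if it stays seated.

Request:
apply_moves([
  [[0, 0, -0.08, 0, 0, 0, 1], [0, 0, 0, 0, 0, 0, 1], [0, 0, 0, 0, 0, 0, 1], [0, 0, 0, 0, 0, 0, 1], [0, 0, 0, 0, 0, 0, 1]],
])

```text
t: 17.72
eef_pos: [0.508, 0.0337, 0.0781]
tcp_rot: [2.0, 2.42, 0.0]
wrist_force: [-10.9, 0.3, 31.3]
opening: 0.007
grip_force: 15.4
```

```bash
python3 -c "
from h import *
print(r.finish_job())
s=r.sense();print(s['t'],s['wrist_force'])"
```

```text
the job is handed in; nothing more can be done
None
the job is handed in; nothing more can be done
```

I handed the job in at about 18 s with the dial line about 0.03 rad from the red pointer, the fastener about 0.04 rad from its marks, and the cover held fully down at about 31 N, dial and fastener both measured before the press; no verdict came back.

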